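Find the heavy side of a seized gaming-wheel rotor and hold it down

TASK

The rotor of a seized gaming wheel is clamped in the small blue vise, and we suspect a weight hidden somewhere under its rim. Slide the vise jaw fully open and leave it open, lift the rotor out by its stem, find its heavy side by feel as you turn it in the hand (nothing shows it), and then hold it still in the air, roughly over the vise and well above it (at least a hand's breadth), with the stem tipped about 45 degrees so that the heavy side of the rim is the lowest. The job finishes while you are holding it like this: do not put it down, and leave the other things on the desk alone.

Things in the scene. Friction and masses are not known exactly. Their poses are not given: they have to be found in the camera images.
- vise: Small blue bench vise fixed to the desk, placed and turned differently each time, 124 x 236 x 66 mm. Origin at desk level straight below the middle of the clamped rotor, z up. The fixed V jaw (top 66 mm above the desk) is at its own +y side; the moving jaw is at its -y side and opens towards its own -y. The rotor lies on two steel rails 30 mm above the desk.
- jaw (a joint): Opening of the moving jaw in m: 0 to 0.002 at the start, 0.048 at its end stop; grows as the jaw moves towards the vise's own -y. Friction about 3 N; it stays where it is left. It is 96 mm wide along the vise's x; its steel lip (top 67 mm above the desk) overhangs the clamped rotor's rim by 8 mm, so the jaw must be opened before lifting.
- jaw_post (a point): Point on the axis of the upright round post on the moving jaw, 100 mm above the desk. The post is dark steel with a red cap, 15 mm in diameter, and stands free from 70 to 112 mm above the desk; while clamped it is 68 mm from the rotor's stem, towards the vise's own -y.
- rotor: Loose rotor: dark wooden disc, 100 mm diameter, 24 mm thick, brass band, red and white spots; upright brass stem in its middle. Origin: centre of its underside; z along the stem (up). The disc weighs 0.14 kg; sealed in it, 33 mm off the axis, 12 mm above the underside, is a weight of 0.27 to 0.41 kg, fixed in a direction that differs each time: spots and x, y axes do not tell it.
- stem_top (a point): Centre of the flat top of the stem, 76 mm above the disc's underside, 106 mm above the desk while clamped. The stem is smooth round brass, 18 mm diameter, 52 mm long. Held upright by it, the rotor pulls down on its heavy side with a moment of 0.09 to 0.13 N m about the stem. A firm grip (50 N or more) keeps it from turning or sagging in the fingers.
- jar_green: Bystander: small screw jar with green powder and black lid, 54 x 54 x 56 mm, origin under its centre.
- powder_brush: Bystander: brush with wooden handle, 16 x 170 x 10 mm, lying, origin under its centre.
- swab_tube: Bystander: thin white tube with a blue cap, 13 x 128 x 13 mm, lying, origin under its centre.
- lens_cap: Bystander: flat round black lens cap, 59 x 59 x 10 mm, lying, origin under its centre.
- bed (a point): Point on the vise's axis between the bed rails, 30 mm above the desk: where the centre of the rotor's underside lies while clamped.

How it is judged:
By the outcome, as a careful person would: the job done as asked, in the order asked, and still so for the second after the job is handed in, while the arm keeps its last pose, push and grip.
It also fails if it takes over 56 s, if anything falls off the work surface, if the arm or the gripper's body presses on something with over 40 N, if the wrist force passes 120 N, or if a joint passes its speed limit or range.

ROBOT

A 6-joint arm with a two-finger parallel gripper is mounted at the origin on a cart in front of the work surface, level with it; the furniture and walls round the work are solid. World frame = base frame: x ahead of the robot, y to its left, z up, the work surface at z = 0. Lengths are in m, angles in rad, forces in N, time in s.
With the tool pointing down it reaches from about 0.35 to 0.925 m from the base axis. Payload 6.4 kg.
Tool frame: the origin (TCP) lies on the mounting face of the last link; the fingertips stand 199 mm ahead of it and the grasp point (between the pads) lies 180 mm ahead of it; z points along the fingers, y is the line along which they close (so a half turn about z gives the same grasp; the last joint's range is limited). The gripper opens to 94 mm and grips with 3 to 60 N. Pads are 16 mm wide; open, the fingers measure 119 mm over their backs; the gripper's body (75 mm by 177 mm) begins 78 mm behind the grasp point.
Start: joints at [-1.426, 0.245, 1.558, -0, 1.339, -0.174], TCP at [0.204, -0.617, 0.405] pointing down, gripper open.
Joint ranges: [-3.13, 3.13], [-1.02, 2.26], [0.13, 2.54], [-0.95, 4.09], [0.21, 2.88], [-2.74, 2.74]. Speed limits (rad/s): [2.57, 2.57, 3.14, 3.14, 3.14, 3.14].

INTERFACE

Orientations are given as [roll, pitch, yaw] about the fixed x, y, z axes, in that order (R = Rz(yaw) Ry(pitch) Rx(roll)).
In Python, from plant import manip gives the robot as it stands.
- The arm moves only by the shell command python3 -m creep 'ROWS'. ROWS is JSON, a list of rows, each an object with "hand": the opening, from 0 (shut) to 1 (fully open); "delta_pos": the shift along the tool's x, y, z in m, a list of three; "angular": the turn, a rotation vector about the tool's x, y, z in degrees, a list of three. In form: [{"hand": hand, "delta_pos": [dx, dy, dz], "angular": [ax, ay, az]}, ...]. A call has 1 to 10 rows; each row shifts and turns the commanded pose from where the row before left it, along the tool's axes as they then stand; what a row does not reach is not made up. A row lasts 1/8 s, in which the tool goes at most 62.5 mm and 10.7 degrees, less where a joint would pass 70% of its speed; a pose out of reach is approached as far as the arm can. A call is refused whole if a number of a shift passes 0.0625 or a number of a turn 10.7, either way. A call with a gripper value outside its range is refused whole. The fingers move at their own pace and stop on an object; the grip force is fixed at half the most. Time passes only in rows, so rows that do not move let the fingers close. It gives the time, the measured TCP pose, the force, the opening and the grip force at its end, in the units of the state.
- manip.get_state(): the state, without advancing time (a new reading comes with each control period).
- manip.snapshot(name): name is "side" or "top"; returns a dict with "color" (480x640x3 uint8, red, green, blue), "fx", "fy", "cx", "cy" (pixels), "xyz" and "rotation" of the camera in the world. Camera axes: x right, y down, z forward; pixel columns grow to the right and rows downward; lengths in m; the calibration is good to about 2 mm. A picture is of the moment at which its call begins. There is no depth.
- manip.close_job(): hands the job in; it is judged then, once.
The state is a dict: "time": time; "joint_pos": joint angles; "qd": joint speeds; "effort": joint torques, N m; "position": TCP position; "tcp_rot": TCP orientation; "ft_force": force on the tool from outside, world axes, zero at the start; "torque": the same for the moment, N m; "width": opening from 0.0 (shut) to 1.0 (fully open); "gripper_force": force on a finger pad.
Only numpy, scipy, OpenCV 4.12 (cv2) and the standard library are available. Lean on these libraries where they do the work, as an engineer would, in place of code of your own. Each camera call takes 0.05 s, during which the arm holds its last target. There are 200 camera calls.

## Working session

There is one attempt and no reset: what is moved stays moved. The work goes in short steps, Python scripts to look and compute and a shell command to move; the robot and the scene stay as the last step left them, time stands still between calls to the robot, and variables do not carry over. Pictures are saved under pics/ and viewed, at most 10 in all, crops included, and the job is handed in when it is done.

```bash
ls; mkdir -p pics
python3 - <<'E'
from plant import manip
import cv2
print(manip.get_state())
for n in ("side","top"):
    s=manip.snapshot(n); cv2.imwrite(f"pics/{n}0.png",s["color"][:,:,::-1]); print(n,{k:v for k,v in s.items() if k!="color"})
E
```

```text
pics
{'time': 0.0, 'joint_pos': array([-1.42606659e+00,  2.45800735e-01,  1.55901726e+00,  9.00563698e-06,
        1.33868067e+00, -1.74114798e-01]), 'qd': array([ 0.00077988, -0.00043074,  0.00026442,  0.00092452, -0.00023415,
        0.00080391]), 'effort': array([-1.14159666e-03, -4.15836346e+01, -3.14603734e+01,  6.84642512e-02,
        3.32251168e-02, -1.37913057e-04]), 'position': array([ 0.203719  , -0.61701093,  0.40355179]), 'tcp_rot': array([-3.13971698e+00, -3.38817631e-04,  3.18842132e-01]), 'ft_force': array([-0.19060187,  0.02235782, -0.17880738]), 'torque': array([-0.01686581,  0.02163619,  0.01805642]), 'gripper_force': 0.0, 'width': 1.0008191244553446}
side {'fx': 488.35059750352264, 'fy': 488.35059750352264, 'cx': 314.52807583486407, 'cy': 242.86321907686147, 'xyz': array([ 0.59098341, -0.79902235,  0.6119552 ]), 'rotation': array([-2.19690738, -0.00625335,  0.020392  ])}
top {'fx': 573.8960748823079, 'fy': 573.8960748823079, 'cx': 314.3050643579742, 'cy': 239.40422353556173, 'xyz': array([ 0.52931376, -0.09754717,  1.08591615]), 'rotation': array([-3.1009873 , -0.01026964, -1.55775282])}
```

View pics/top0.png

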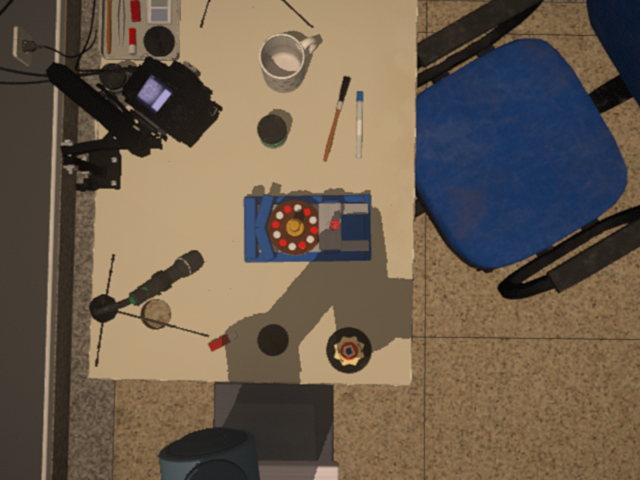

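View pics/side0.png

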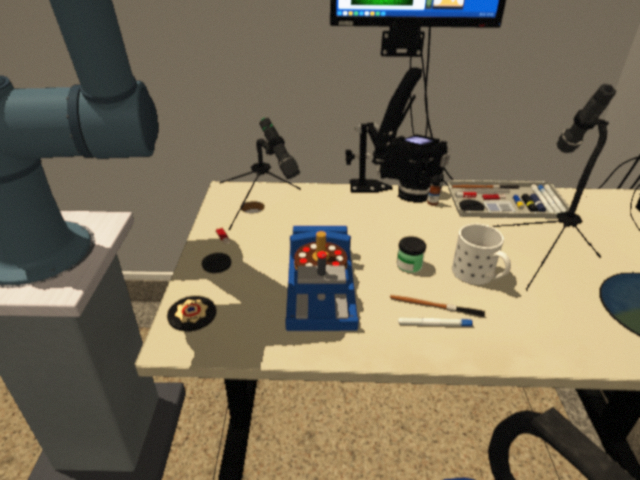

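The top view shows the blue vise around (308,228), with the stem near (295,227) and the red post cap near (335,223). It opens to the image right, roughly world -y. In the side view the stem top is near (321,235) and the cap near (322,255).

```bash
cat > h.py <<'E'
import numpy as np, cv2
from scipy.spatial.transform import Rotation as R
from plant import manip
def ray(s,u,v):
    d=R.from_euler('xyz',s['rotation']).as_matrix()@np.array([(u-s['cx'])/s['fx'],(v-s['cy'])/s['fy'],1]); return np.array(s['xyz']),d/np.linalg.norm(d)
def plane(s,u,v,z):
    o,d=ray(s,u,v); return o+d*(z-o[2])/d[2]
def tri(a,b):
    (o1,d1),(o2,d2)=a,b
    t=np.linalg.lstsq(np.c_[d1,-d2],o2-o1,rcond=None)[0]; p,q=o1+t[0]*d1,o2+t[1]*d2
    return (p+q)/2,np.linalg.norm(p-q)
def blobs(s,lo,hi,box,amin=6):
    hsv=cv2.cvtColor(s['color'],cv2.COLOR_RGB2HSV); m=cv2.inRange(hsv,np.array(lo),np.array(hi))
    if lo[0]==0 and hi[0]<=8: m|=cv2.inRange(hsv,np.array([172]+list(lo[1:])),np.array([180]+list(hi[1:])))
    k=np.zeros_like(m); x0,y0,x1,y1=box; k[y0:y1,x0:x1]=m[y0:y1,x0:x1]
    n,l,st,c=cv2.connectedComponentsWithStats(k)
    return k,[(c[i].round(1).tolist(),st[i].tolist()) for i in range(1,n) if st[i][4]>=amin]
E
python3 - <<'E'
from h import *
t=manip.snapshot('top'); s=manip.snapshot('side')
for n,im,b in (('top',t,(235,180,385,275)),('side',s,(275,215,370,340))):
    print(n,'red',blobs(im,(0,150,60),(8,255,255),b)[1]); print('brass',blobs(im,(12,120,90),(28,255,255),b)[1])
    m,bl=blobs(im,(105,120,30),(125,255,255),b,100); print('blue',bl)
    print(cv2.minAreaRect(cv2.findNonZero(m)))
a=cv2.resize(t['color'][180:275,235:385],None,fx=4,fy=4,interpolation=2); c=cv2.resize(s['color'][215:335,275:370],None,fx=4,fy=4,interpolation=2)
o=np.zeros((480,600+0,3),np.uint8); o[:380,:600]=a; cv2.imwrite('pics/a1.png',o[:380,:,::-1]); 
p=np.zeros((480,790,3),np.uint8); p[:380,:400]=a[:,:400]; p[:,405:785]=c; cv2.imwrite('pics/a1.png',p[:,:,::-1])
E
```

```text
top red [([287.2, 208.9], [283, 205, 9, 9, 64]), ([306.6, 211.7], [302, 208, 10, 9, 66]), ([275.2, 224.2], [271, 220, 9, 9, 64]), ([334.3, 224.4], [330, 220, 10, 10, 72]), ([313.6, 229.7], [310, 225, 8, 10, 61]), ([282.7, 242.1], [278, 238, 10, 9, 67]), ([301.9, 244.8], [298, 241, 9, 9, 65])]
brass [([294.3, 227.2], [285, 218, 20, 19, 289])]
blue [([263.6, 233.8], [245, 195, 78, 66, 1593]), ([357.2, 198.9], [343, 195, 27, 17, 166]), ([355.9, 227.6], [342, 215, 28, 25, 533]), ([349.7, 255.9], [327, 251, 43, 9, 254])]
((307.0, 227.5), (65.0, 124.0), 90.0)
side red [([326.8, 244.8], [326, 243, 3, 4, 6]), ([305.8, 248.8], [301, 245, 10, 8, 55]), ([337.9, 251.8], [333, 248, 12, 8, 62]), ([321.6, 254.6], [317, 251, 10, 8, 67]), ([302.8, 260.5], [299, 257, 9, 8, 55]), ([335.2, 262.7], [331, 260, 10, 6, 46])]
brass [([319.5, 245.8], [311, 232, 19, 30, 246])]
blue [([320.3, 287.2], [286, 227, 72, 103, 3491])]
((321.5, 278.0), (102.0, 71.0), 90.0)
```

View pics/a1.png

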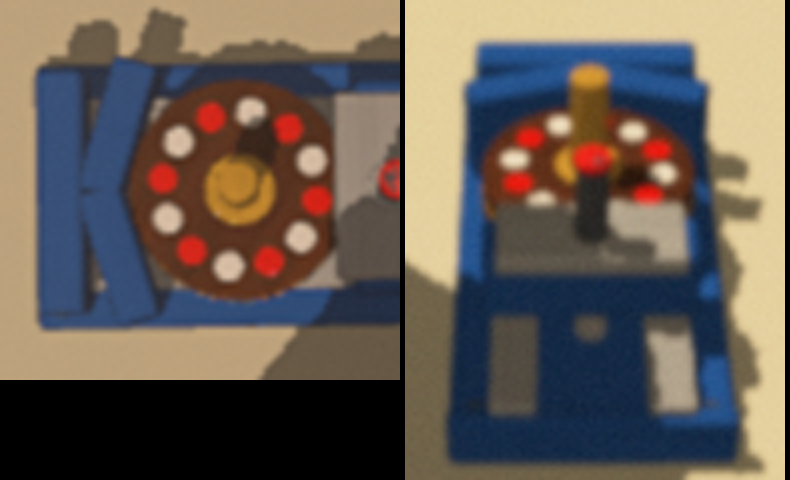

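The crops show the stem top at about (294.5,225.7) in the top view and (321.3,233.5) in the side view. The cap is at (334.3,224.4) in top and (321.7,254) in side. The jaw lip covers the near part of the rim.

Run:
```python
from h import *
t=manip.snapshot('top'); s=manip.snapshot('side')
S=plane(t,294.5,225.7,.106); P=plane(t,334.3,224.4,.112)
print('plane',S,P,plane(s,321.3,233.5,.106),plane(s,321.7,253.7,.112))
print('tri',tri(ray(t,294.5,225.7),ray(s,321.3,233.5)),tri(ray(t,334.3,224.4),ray(s,321.7,253.7)))
d=P-S; print('dist',np.linalg.norm(d[:2]),'vise yaw deg',np.degrees(np.arctan2(d[1],d[0]))+90)
for (u,v,z) in ((244.5,197,.066),(245.5,261,.066)): print(plane(t,u,v,z))
st=manip.get_state(); print(R.from_euler('xyz',st['tcp_rot']).as_matrix().round(3), st['position'])
```

```text
plane [ 0.59225156 -0.07291884  0.106     ] [ 0.59500874 -0.14070788  0.112     ] [ 0.59158526 -0.07008427  0.106     ] [ 0.59280578 -0.13874715  0.112     ]
tri (array([ 0.59185122, -0.07298243,  0.10803744]), np.float64(0.0005383941947235048)) (array([ 0.59384917, -0.14068419,  0.11357241]), np.float64(0.0021045121801819343))
dist 0.0678450909795886 vise yaw deg 2.3290983617360013
[0.64482586 0.01788419 0.066     ]
[0.53090715 0.01406427 0.066     ]
[[ 0.95   0.313 -0.   ]
 [ 0.313 -0.95   0.001]
 [ 0.    -0.001 -1.   ]] [ 0.20373578 -0.61717899  0.40428405]
```

```bash
cat >> h.py <<'E'
def go(p,yaw=None,z=None,grasp=True):
    "print tool-frame shift to bring the grasp point (or TCP) to p, and tool turn for a downward tool with this yaw (deg)"
    st=manip.get_state(); M=R.from_euler('xyz',st['tcp_rot']).as_matrix(); c=st['position']+M[:,2]*(.18 if grasp else 0)
    print('t',round(st['time'],2),'q',st['joint_pos'].round(2),'grasp',c.round(4),'shift',(M.T@(np.array(p)-c)).round(4),'w',round(st['width'],3),st['gripper_force'],'F',st['ft_force'].round(2),'T',st['torque'].round(3))
    if yaw is not None:
        D=R.from_euler('xyz',[np.pi,0,np.radians(yaw)]).as_matrix(); print('turn',np.degrees(R.from_matrix(M.T@D).as_rotvec()).round(2))
E
python3 -m creep '[{"hand":1,"delta_pos":[0.052,-0.033,0.003],"angular":[0,0,0]},{"hand":1,"delta_pos":[0.052,-0.033,0.003],"angular":[0,0,0]},{"hand":1,"delta_pos":[0.052,-0.033,0.003],"angular":[0,0,0]},{"hand":1,"delta_pos":[0.052,-0.033,0.003],"angular":[0,0,0]},{"hand":1,"delta_pos":[0.052,-0.033,0.003],"angular":[0,0,0]},{"hand":1,"delta_pos":[0.052,-0.033,0.003],"angular":[0,0,0]},{"hand":1,"delta_pos":[0.052,-0.033,0.003],"angular":[0,0,0]},{"hand":1,"delta_pos":[0.052,-0.033,0.003],"angular":[0,0,0]},{"hand":1,"delta_pos":[0.052,-0.033,0.003],"angular":[0,0,0]},{"hand":1,"delta_pos":[0.052,-0.033,0.003],"angular":[0,0,0]}]'
python3 -m creep '[{"hand":0.6,"delta_pos":[0,0,0],"angular":[0,0,-10.5]},{"hand":0.6,"delta_pos":[0,0,0],"angular":[0,0,-10.5]},{"hand":0.6,"delta_pos":[0,0,0],"angular":[0,0,-10.5]},{"hand":0.6,"delta_pos":[0,0,0],"angular":[0,0,-10.5]},{"hand":0.6,"delta_pos":[0,0,0],"angular":[0,0,-10.5]},{"hand":0.6,"delta_pos":[0,0,0],"angular":[0,0,-10.5]},{"hand":0.6,"delta_pos":[0,0,0],"angular":[0,0,-10.5]},{"hand":0.6,"delta_pos":[0,0,0],"angular":[0,0,0]}]'
python3 -c "
from h import *
go([.594,-.1395,.095],92)"
```

```text
time: 1.55
position: [0.5951, -0.1391, 0.3748]
tcp_rot: [3.141, -0.0, 0.319]
ft_force: [0.7, -0.6, 0.2]
width: 1.002
gripper_force: 0.0
time: 2.55
position: [0.5941, -0.1409, 0.3746]
tcp_rot: [-3.141, -0.0, 1.599]
ft_force: [0.2, -0.3, -0.5]
width: 0.599
gripper_force: 0.0
t 2.55 q [-0.42  0.18  1.69 -0.    1.27 -0.45] grasp [ 0.5941 -0.1409  0.1946] shift [ 0.0014 -0.      0.0996] w 0.599 0.0 F [ 0.2  -0.28 -0.47] T [-0.063 -0.011 -0.033]
turn [-0.01 -0.   -0.36]
```

```bash
python3 -m creep '[{"hand":0.6,"delta_pos":[0.001,0,0.035],"angular":[0,0,0]},{"hand":0.6,"delta_pos":[0,0,0.035],"angular":[0,0,0]},{"hand":0.6,"delta_pos":[0,0,0.03],"angular":[0,0,-0.4]},{"hand":0,"delta_pos":[0,0,0],"angular":[0,0,0]},{"hand":0,"delta_pos":[0,0,0],"angular":[0,0,0]},{"hand":0,"delta_pos":[0,0,0],"angular":[0,0,0]},{"hand":0,"delta_pos":[0,0,0],"angular":[0,0,0]},{"hand":0,"delta_pos":[0,0,0],"angular":[0,0,0]}]'
python3 -m creep '[{"hand":0,"delta_pos":[-0.008,0,0],"angular":[0,0,0]},{"hand":0,"delta_pos":[-0.01,0,0],"angular":[0,0,0]},{"hand":0,"delta_pos":[-0.01,0,0],"angular":[0,0,0]},{"hand":0,"delta_pos":[-0.01,0,0],"angular":[0,0,0]},{"hand":0,"delta_pos":[-0.005,0,0],"angular":[0,0,0]},{"hand":0,"delta_pos":[0,0,0],"angular":[0,0,0]}]'
python3 -c "
from h import *
go([.5957,-.1875,.095],92)"
```

```text
time: 3.55
position: [0.5939, -0.1401, 0.2757]
tcp_rot: [-3.14, 0.0, 1.609]
ft_force: [-3.9, 0.4, 5.5]
width: 0.154
gripper_force: 30.0
time: 4.3
position: [0.5953, -0.1833, 0.2756]
tcp_rot: [-3.139, 0.0, 1.608]
ft_force: [-5.8, -0.8, 5.9]
width: 0.153
gripper_force: 30.0
t 4.3 q [-0.48  0.33  1.71 -0.    1.11 -0.52] grasp [ 0.5948 -0.1833  0.0956] shift [-0.0042  0.0007  0.0006] w 0.153 29.999467134475708 F [-5.82 -0.8   5.89] T [-0.065  1.037 -0.011]
turn [-0.16  0.01  0.16]
```

```bash
python3 -m creep '[{"hand":0,"delta_pos":[-0.003,0,0],"angular":[0,0,0]},{"hand":0,"delta_pos":[-0.002,0,0],"angular":[0,0,0]},{"hand":0,"delta_pos":[-0.001,0,0],"angular":[0,0,0]},{"hand":0,"delta_pos":[0,0,0],"angular":[0,0,0]}]'; python3 -m creep '[{"hand":0,"delta_pos":[-0.001,0,0],"angular":[0,0,0]},{"hand":0,"delta_pos":[-0.001,0,0],"angular":[0,0,0]},{"hand":0,"delta_pos":[0,0,0],"angular":[0,0,0]}]'
```

```text
time: 4.8
position: [0.5955, -0.1884, 0.2757]
tcp_rot: [-3.138, -0.002, 1.609]
ft_force: [-6.3, 4.5, 8.6]
width: 0.151
gripper_force: 30.0
time: 5.18
position: [0.5956, -0.1892, 0.2756]
tcp_rot: [-3.138, -0.006, 1.609]
ft_force: [-6.8, 10.1, 9.5]
width: 0.156
gripper_force: 30.0
```

```bash
python3 -m creep '[{"hand":0,"delta_pos":[-0.0015,0,0],"angular":[0,0,0]},{"hand":0,"delta_pos":[-0.0015,0,0],"angular":[0,0,0]},{"hand":0,"delta_pos":[0,0,0],"angular":[0,0,0]}]'; python3 -m creep '[{"hand":0.5,"delta_pos":[0.005,0,0],"angular":[0,0,0]},{"hand":0.5,"delta_pos":[0,0,0],"angular":[0,0,0]},{"hand":0.5,"delta_pos":[0,0,0],"angular":[0,0,0]},{"hand":0.5,"delta_pos":[0,0,-0.05],"angular":[0,0,0]},{"hand":0.5,"delta_pos":[0,0,-0.05],"angular":[0,0,0]},{"hand":0.5,"delta_pos":[0,0,0],"angular":[0,0,0]}]'
python3 - <<'E'
from h import *
go([.592,-.0715,.085],92)
t=manip.snapshot('top'); s=manip.snapshot('side')
p=np.zeros((480,790,3),np.uint8); p[:380,:395]=cv2.resize(t['color'][180:275,280:380],(400,380),interpolation=2)[:,:395]; p[:,400:780]=cv2.resize(s['color'][215:335,275:370],(380,480),interpolation=2); cv2.imwrite('pics/a2.png',p[:,:,::-1])
E
```

```text
time: 5.55
position: [0.5958, -0.1904, 0.2756]
tcp_rot: [-3.137, -0.011, 1.609]
ft_force: [-7.3, 17.9, 12.8]
width: 0.157
gripper_force: 30.0
time: 6.3
position: [0.597, -0.1899, 0.3802]
tcp_rot: [3.133, 0.005, 1.608]
ft_force: [-0.2, 0.2, -0.2]
width: 0.499
gripper_force: 0.0
t 6.3 q [-0.49  0.21  1.64 -0.    1.28 -0.53] grasp [ 0.5986 -0.1907  0.2002] shift [ 0.12   -0.0031  0.1146] w 0.499 0.0 F [-0.2   0.24 -0.16] T [-0.049 -0.096 -0.023]
turn [0.5  0.29 0.13]
```

View pics/a2.png

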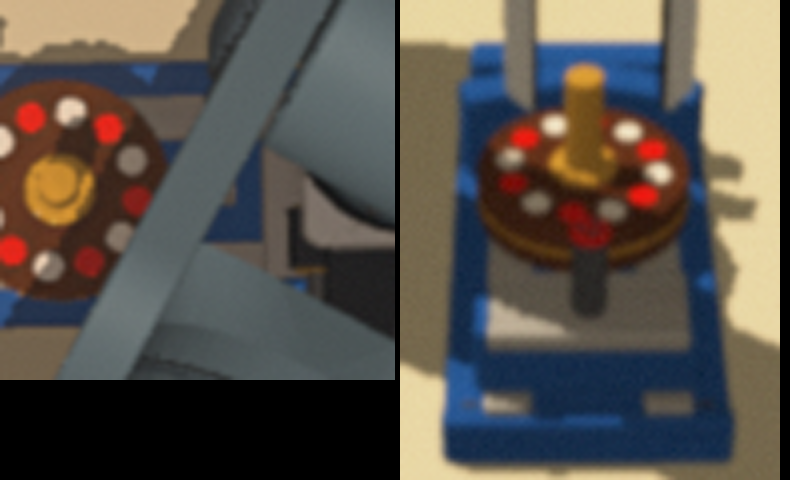

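The jaw is at its end stop: force built up with no further travel, and the side view shows the post about 48 mm back with the lip clear of the rim. I'm moving above the stem next.

```bash
python3 -m creep '[{"hand":0.5,"delta_pos":[0.04,-0.001,0],"angular":[0.5,0.3,0]},{"hand":0.5,"delta_pos":[0.04,-0.001,0],"angular":[0,0,0]},{"hand":0.5,"delta_pos":[0.04,-0.001,0],"angular":[0,0,0]},{"hand":0.5,"delta_pos":[0,0,0],"angular":[0,0,0]},{"hand":0.5,"delta_pos":[0,0,0],"angular":[0,0,0]},{"hand":0.5,"delta_pos":[0,0,0],"angular":[0,0,0]}]'
python3 - <<'E'
from h import *
go([.592,-.0715,.083],92)
for i in range(6):
    manip.snapshot('top'); s=manip.get_state(); print(s['torque'].round(3),s['ft_force'].round(2))
E
```

```text
time: 7.15
position: [0.5884, -0.0702, 0.3744]
tcp_rot: [-3.132, -0.005, 1.607]
ft_force: [0.3, -0.2, 0.6]
width: 0.499
gripper_force: 0.0
t 7.15 q [-0.31  0.14  1.73  0.    1.28 -0.35] grasp [ 0.5866 -0.0693  0.1944] shift [-0.003   0.0064  0.1114] w 0.499 0.0 F [ 0.29 -0.24  0.57] T [-0.079 -0.052  0.019]
turn [-0.56 -0.31  0.08]
[-0.015 -0.171 -0.039] [-0.33  0.2   0.73]
[-0.069 -0.069  0.016] [0.42 0.16 0.06]
[-0.012 -0.115 -0.025] [-0.71  0.09  0.11]
[-0.01  -0.076 -0.068] [ 0.44 -1.14  0.28]
[-0.063 -0.098  0.059] [-0.59  0.44 -0.25]
[-0.024 -0.141 -0.01 ] [ 0.63  0.18 -0.61]
```

```bash
python3 -m creep '[{"hand":0.5,"delta_pos":[-0.0013,0.0035,0],"angular":[-0.55,-0.3,0]},{"hand":0.5,"delta_pos":[0,0,0],"angular":[0,0,0]},{"hand":0.5,"delta_pos":[0,0,0.04],"angular":[0,0,0]},{"hand":0.5,"delta_pos":[0,0,0.04],"angular":[0,0,0]},{"hand":0.5,"delta_pos":[0,0,0.031],"angular":[0,0,0]},{"hand":0.5,"delta_pos":[0,0,0],"angular":[0,0,0]},{"hand":0.5,"delta_pos":[0,0,0],"angular":[0,0,0]}]'
python3 -c "
from h import *
go([.592,-.0715,.083],92)"
```

```text
time: 8.32
position: [0.5926, -0.0704, 0.2655]
tcp_rot: [3.139, 0.001, 1.609]
ft_force: [-0.2, 0.2, 0.6]
width: 0.502
gripper_force: 0.0
t 8.32 q [-0.31  0.28  1.78  0.    1.07 -0.35] grasp [ 0.5932 -0.0705  0.0855] shift [-0.001  -0.0012  0.0025] w 0.502 0.0 F [-0.17  0.2   0.57] T [-0.033 -0.093 -0.024]
turn [0.16 0.04 0.17]
```

```bash
python3 -m creep '[{"hand":0.5,"delta_pos":[-0.001,-0.001,0.0025],"angular":[0,0,0]},{"hand":0,"delta_pos":[0,0,0],"angular":[0,0,0]},{"hand":0,"delta_pos":[0,0,0],"angular":[0,0,0]},{"hand":0,"delta_pos":[0,0,0],"angular":[0,0,0]},{"hand":0,"delta_pos":[0,0,0],"angular":[0,0,0]},{"hand":0,"delta_pos":[0,0,-0.005],"angular":[0,0,0]},{"hand":0,"delta_pos":[0,0,-0.01],"angular":[0,0,0]},{"hand":0,"delta_pos":[0,0,-0.015],"angular":[0,0,0]},{"hand":0,"delta_pos":[0,0,-0.02],"angular":[0,0,0]},{"hand":0,"delta_pos":[0,0,-0.03],"angular":[0,0,0]}]'
python3 -m creep '[{"hand":0,"delta_pos":[0,0,-0.035],"angular":[0,0,0]},{"hand":0,"delta_pos":[0,0,-0.035],"angular":[0,0,0]},{"hand":0,"delta_pos":[0,0,-0.035],"angular":[0,0,0]},{"hand":0,"delta_pos":[0,0,-0.035],"angular":[0,0,0]},{"hand":0,"delta_pos":[0,0,-0.025],"angular":[0,0,0]},{"hand":0,"delta_pos":[0,0,-0.015],"angular":[0,0,0]},{"hand":0,"delta_pos":[0,0,0],"angular":[0,0,0]},{"hand":0,"delta_pos":[0,0,0],"angular":[0,0,0]},{"hand":0,"delta_pos":[0,0,0],"angular":[0,0,0]}]'
cat > meas.py <<'E'
from h import *
T=[];F=[]
for i in range(14):
    im=manip.snapshot('side'); s=manip.get_state(); T.append(s['torque']); F.append(s['ft_force'])
M=R.from_euler('xyz',s['tcp_rot']).as_matrix(); yaw=np.degrees(np.arctan2(M[1,0],M[0,0]))
m=np.mean(T,0); print('t',s['time'],'pos',s['position'].round(4),'yaw',yaw.round(2),'T',m.round(4),'sd',np.std(T,0).round(3),'F',np.mean(F,0).round(2),'tool T',(M.T@m).round(4),'q',s['joint_pos'].round(2),'w',s['width'].round(3),s['gripper_force'])
open('log.txt','a').write(f"{yaw} {m[0]} {m[1]} {m[2]}\n")
E
python3 meas.py
python3 - <<'E'
from h import *
s=manip.snapshot('side'); cv2.imwrite('pics/l1.png',s['color'][:400,:,::-1])
E
```

```text
time: 9.57
position: [0.5907, -0.071, 0.3427]
tcp_rot: [-3.141, -0.001, 1.609]
ft_force: [0.7, 0.7, -5.7]
width: 0.188
gripper_force: 30.0
time: 10.7
position: [0.5908, -0.0713, 0.5199]
tcp_rot: [-3.14, -0.001, 1.609]
ft_force: [0.9, 0.1, -5.5]
width: 0.186
gripper_force: 30.0Traceback (most recent call last):
  File "meas.py", line 6, in <module>
    m=np.mean(T,0); print('t',s['time'],'pos',s['position'].round(4),'yaw',yaw.round(2),'T',m.round(4),'sd',np.std(T,0).round(3),'F',np.mean(F,0).round(2),'tool T',(M.T@m).round(4),'q',s['joint_pos'].round(2),'w',s['width'].round(3),s['gripper_force'])
                                                                                                                                                                                                                     ^^^^^^^^^^^^^^^^
AttributeError: 'float' object has no attribute 'round'
```

View pics/l1.png

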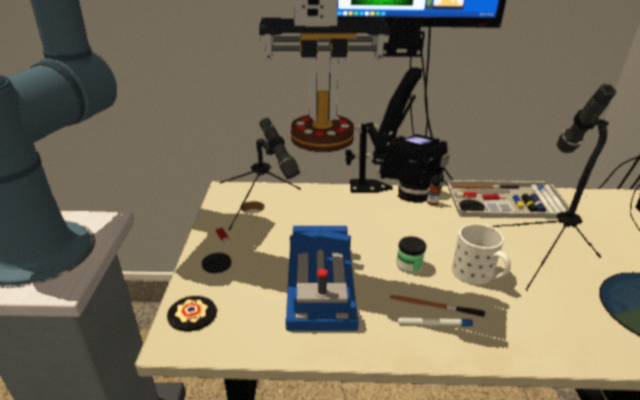

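The rotor is lifted and hanging upright in the hand at about (322,130), and the vise is empty and open at (321,285). Next I'll measure the moment at several yaws.

```bash
sed -i "s/s\['width'\].round(3)/s['width']/" meas.py; python3 meas.py
python3 -m creep '[{"hand":0,"delta_pos":[0,0,0],"angular":[0,0,8]},{"hand":0,"delta_pos":[0,0,0],"angular":[0,0,10]},{"hand":0,"delta_pos":[0,0,0],"angular":[0,0,10]},{"hand":0,"delta_pos":[0,0,0],"angular":[0,0,10]},{"hand":0,"delta_pos":[0,0,0],"angular":[0,0,10]},{"hand":0,"delta_pos":[0,0,0],"angular":[0,0,10]},{"hand":0,"delta_pos":[0,0,0],"angular":[0,0,10]},{"hand":0,"delta_pos":[0,0,0],"angular":[0,0,10]},{"hand":0,"delta_pos":[0,0,0],"angular":[0,0,10]},{"hand":0,"delta_pos":[0,0,0],"angular":[0,0,2]}]' >/dev/null
python3 -m creep '[{"hand":0,"delta_pos":[0,0,0],"angular":[0,0,0]},{"hand":0,"delta_pos":[0,0,0],"angular":[0,0,0]},{"hand":0,"delta_pos":[0,0,0],"angular":[0,0,0]}]'
python3 meas.py
```

```text
t 12.15 pos [ 0.5908 -0.0713  0.5216] yaw 92.16 T [-0.1502 -0.0613 -0.0093] sd [0.03  0.021 0.038] F [-0.24  0.02 -5.27] tool T [-0.0556 -0.1524  0.0091] q [-0.31  0.04  1.57  0.    1.53 -0.35] w 0.1859275881621468 29.998173415660858
time: 13.78
position: [0.5909, -0.0713, 0.5215]
tcp_rot: [-3.142, -0.001, 0.039]
ft_force: [0.0, 0.5, -4.5]
width: 0.188
gripper_force: 30.0
t 14.475 pos [ 0.5909 -0.0713  0.5215] yaw 2.17 T [ 0.0424  0.1319 -0.0067] sd [0.026 0.021 0.03 ] F [-0.12  0.14 -5.36] tool T [ 0.0474 -0.1302  0.0068] q [-0.31  0.05  1.57  0.    1.53  1.22] w 0.1831857144363054 29.998137652873993
```

```bash
python3 -m creep '[{"hand":0,"delta_pos":[0,0,0],"angular":[0,0,-8]},{"hand":0,"delta_pos":[0,0,0],"angular":[0,0,-8]},{"hand":0,"delta_pos":[0,0,0],"angular":[0,0,0]},{"hand":0,"delta_pos":[0,0,0],"angular":[0,0,0]},{"hand":0,"delta_pos":[0,0,0],"angular":[0,0,0]}]' >/dev/null
sed -i 's/range(14)/range(24)/' meas.py; python3 meas.py
python3 -m creep '[{"hand":0,"delta_pos":[0,0,0],"angular":[0,0,-8]},{"hand":0,"delta_pos":[0,0,0],"angular":[0,0,-10]},{"hand":0,"delta_pos":[0,0,0],"angular":[0,0,-10]},{"hand":0,"delta_pos":[0,0,0],"angular":[0,0,-10]},{"hand":0,"delta_pos":[0,0,0],"angular":[0,0,-10]},{"hand":0,"delta_pos":[0,0,0],"angular":[0,0,-10]},{"hand":0,"delta_pos":[0,0,0],"angular":[0,0,-10]},{"hand":0,"delta_pos":[0,0,0],"angular":[0,0,-10]},{"hand":0,"delta_pos":[0,0,0],"angular":[0,0,-10]},{"hand":0,"delta_pos":[0,0,0],"angular":[0,0,-10]}]' >/dev/null
python3 -m creep '[{"hand":0,"delta_pos":[0,0,0],"angular":[0,0,-10]},{"hand":0,"delta_pos":[0,0,0],"angular":[0,0,-10]},{"hand":0,"delta_pos":[0,0,0],"angular":[0,0,-10]},{"hand":0,"delta_pos":[0,0,0],"angular":[0,0,-10]},{"hand":0,"delta_pos":[0,0,0],"angular":[0,0,-10]},{"hand":0,"delta_pos":[0,0,0],"angular":[0,0,-10]},{"hand":0,"delta_pos":[0,0,0],"angular":[0,0,-8]},{"hand":0,"delta_pos":[0,0,0],"angular":[0,0,-6]},{"hand":0,"delta_pos":[0,0,0],"angular":[0,0,0]},{"hand":0,"delta_pos":[0,0,0],"angular":[0,0,0]}]'
python3 meas.py
python3 - <<'E'
import numpy as np
L=np.loadtxt('log.txt')
L=[(y,a,b,1,14 if i<2 else 24) for i,(y,a,b,_) in enumerate(L)]+[(92.1,-.039,-.101,0,9),(18.27,0,0,0,30)]
A=[];B=[];w=[]
for y,a,b,k,n in L:
    c,s=np.cos(np.radians(y)),np.sin(np.radians(y)); M=np.array([[c,s],[s,-c]])
    A+=list(np.sqrt(n)*np.c_[k*M,M,np.eye(2)]); B+=[np.sqrt(n)*a,np.sqrt(n)*b]
A=np.array(A);B=np.array(B); x,res,_,_=np.linalg.lstsq(A,B,rcond=None)
sd=.027*np.sqrt(np.diag(np.linalg.inv(A.T@A))); print('t,c,b',x.round(4),sd.round(4),res, (A@x-B).round(3))
print('h tool',-x[1],x[0],'angle',np.degrees(np.arctan2(x[0],-x[1])),'mag',np.hypot(x[0],x[1]))
E
```

```text
t 16.3 pos [ 0.5909 -0.0713  0.5216] yaw 18.16 T [-0.0042  0.1196  0.0043] sd [0.026 0.033 0.026] F [-0.03  0.01 -5.28] tool T [ 0.0333 -0.1149 -0.0043] q [-0.31  0.04  1.57  0.    1.53  0.94] w 0.18549073968801785 29.997986555099487
time: 18.8
position: [0.5909, -0.0713, 0.5216]
tcp_rot: [-3.141, 0.001, -2.966]
ft_force: [-0.4, 0.5, -5.6]
width: 0.186
gripper_force: 30.0
t 20.0 pos [ 0.5909 -0.0713  0.5216] yaw -169.83 T [ 0.0525 -0.256   0.0041] sd [0.024 0.027 0.029] F [ 0.02 -0.14 -5.18] tool T [-0.0065 -0.2613 -0.0041] q [-0.31  0.04  1.57  0.    1.53 -2.06] w 0.18823165005606793 29.997854232788086
t,c,b [ 0.0354 -0.1147 -0.0192 -0.0763  0.0386 -0.0669] [0.0056 0.0056 0.005  0.005  0.003  0.003 ] [0.00360424] [-0.01   0.013  0.019 -0.027 -0.007  0.     0.019 -0.009  0.006  0.036
 -0.02  -0.002]
h tool 0.11466499873606237 0.03539880247280043 angle 17.15624057400516 mag 0.1200047380383355
```

```bash
python3 -m creep '[{"hand":0,"delta_pos":[0.0169,0.0052,0.0007],"angular":[1.33,-4.3,0]},{"hand":0,"delta_pos":[0.0169,0.0052,0.0007],"angular":[1.33,-4.3,0]},{"hand":0,"delta_pos":[0.0169,0.0052,0.0007],"angular":[1.33,-4.3,0]},{"hand":0,"delta_pos":[0.0169,0.0052,0.0007],"angular":[1.33,-4.3,0]},{"hand":0,"delta_pos":[0.0169,0.0052,0.0007],"angular":[1.33,-4.3,0]},{"hand":0,"delta_pos":[0.0169,0.0052,0.0007],"angular":[1.33,-4.3,0]},{"hand":0,"delta_pos":[0.0169,0.0052,0.0007],"angular":[1.33,-4.3,0]},{"hand":0,"delta_pos":[0.0169,0.0052,0.0007],"angular":[1.33,-4.3,0]},{"hand":0,"delta_pos":[0.0169,0.0052,0.0007],"angular":[1.33,-4.3,0]},{"hand":0,"delta_pos":[0.0169,0.0052,0.0007],"angular":[1.33,-4.3,0]}]' >/dev/null
python3 -m creep '[{"hand":0,"delta_pos":[0,0,0],"angular":[0,0,0]},{"hand":0,"delta_pos":[0,0,0],"angular":[0,0,0]},{"hand":0,"delta_pos":[0,0,0],"angular":[0,0,0]},{"hand":0,"delta_pos":[0,0,0],"angular":[0,0,0]}]'
python3 - <<'E'
from h import *
go([.6,-.07,.3])
M=R.from_euler('xyz',manip.get_state()['tcp_rot']).as_matrix(); print('tool z',M[:,2].round(3),'tilt',np.degrees(np.arccos(-M[2,2])),'h world',(M@[.956,.294,0]).round(3))
t=manip.snapshot('top'); s=manip.snapshot('side')
o=np.zeros((480,800,3),np.uint8); o[:,:400]=cv2.resize(s['color'][30:270,220:420],(400,480),interpolation=2); o[:,400:]=cv2.resize(t['color'][110:350,210:410],(400,480),interpolation=2)
cv2.imwrite('pics/f1.png',o[:,:,::-1])
E
```

```text
time: 21.75
position: [0.4331, -0.0521, 0.4558]
tcp_rot: [-2.854, 0.743, -2.851]
ft_force: [0.5, 0.8, -5.9]
width: 0.186
gripper_force: 30.0
t 21.75 q [-0.42 -0.48  2.17  0.32  0.72 -2.33] grasp [ 0.5595 -0.0677  0.3286] shift [-0.0087  0.      0.0489] w 0.186 29.999202489852905 F [ 0.51  0.83 -5.9 ] T [ 0.204  0.9   -0.006]
tool z [ 0.702 -0.086 -0.706] tilt 45.05182868653079 h world [-0.702  0.085 -0.708]
```

View pics/f1.png

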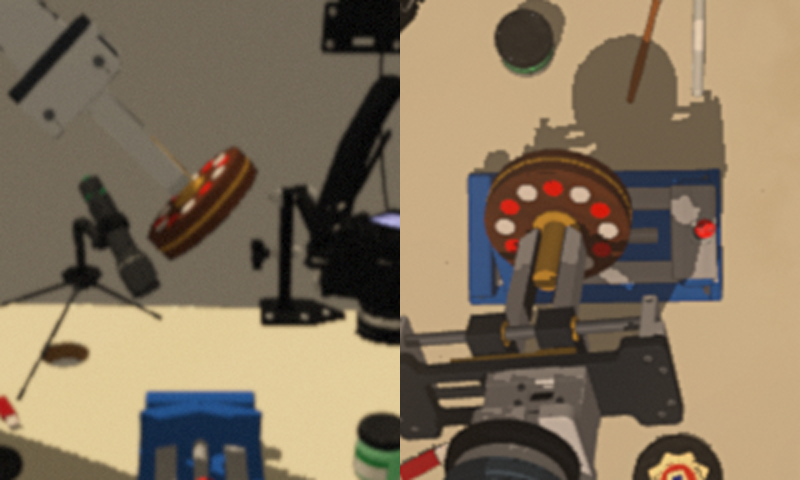

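The stem is tipped towards the robot, with the heavy side of the rim lowest. In the side view the disc runs from about (150,235) up to (250,165) in the crop, a slope of about 45°, and the top view shows it over the vise. I'll check numerically for sag in the fingers using the ring of spots.

Run:
```python
from h import *
from scipy.optimize import least_squares
t=manip.snapshot('top'); st=manip.get_state(); M=R.from_euler('xyz',st['tcp_rot']).as_matrix()
g=st['position']+.18*M[:,2]
pts=[]
for nm,lo,hi in (('r',(0,140,60),(8,255,255)),('w',(0,0,165),(40,70,255))):
    for c,s in blobs(t,lo,hi,(250,185,330,250),12)[1]:
        print(nm,c,s[2:]); 
        if 12<=s[4]<90: pts.append(c)
def resid(x):
    n=R.from_rotvec([x[0],x[1],0]).apply([0,0,1]); n=M@n; C=g+M@np.array([x[2],x[3],0])+.029*n
    out=[]
    for u,v in pts:
        o,d=ray(t,u,v); p=o+d*((C-o)@n)/(d@n); out.append(np.linalg.norm(p-C)-x[4])
    return np.array(out)*1000
for x0 in ([0,0,0,0,.038],): print('no-sag radii mm',resid([0,0,0,0,0]).round(1))
f=least_squares(lambda x:np.r_[resid(x),x[2:4]*1000/1.5,x[:2]*180/np.pi/15],[0,0,0,0,.038]); print('sag deg',np.degrees(f.x[:2]).round(1),f.x[2:].round(4),resid(f.x).round(1))
n=M@R.from_rotvec([f.x[0],f.x[1],0]).apply([0,0,1]); print('tilt est',np.degrees(np.arccos(-n[2])), 'lean az',np.degrees(np.arctan2(-n[1],-n[0])))
```

```text
r [286.1, 203.8] [11, 9, 83]
r [264.4, 213.2] [12, 9, 82]
r [309.6, 214.8] [12, 9, 85]
r [265.1, 232.5] [7, 9, 51]
r [310.2, 234.4] [11, 8, 72]
w [273.3, 206.1] [9, 7, 49]
w [299.7, 207.0] [9, 7, 50]
w [262.4, 223.1] [8, 7, 45]
w [313.5, 224.8] [9, 7, 46]
w [316.2, 248.0] [10, 4, 23]
no-sag radii mm [37.4 37.4 35.3 36.8 32.5 37.7 36.7 36.  34.  54.2]
sag deg [ 9.7 17.3] [-0.0021  0.0058  0.0385] [-0.3  1.9  1.3 -2.  -7.9  0.4  0.8  0.5 -1.1  6.2]
tilt est 33.90508649674803 lean az 146.75934130641215
```

Run:
```python
from h import *
from scipy.optimize import least_squares
t=manip.snapshot('top'); st=manip.get_state(); M=R.from_euler('xyz',st['tcp_rot']).as_matrix(); g=st['position']+.18*M[:,2]
pts=[(286.1,203.8),(264.4,213.2),(309.6,214.8),(310.2,234.4),(273.3,206.1),(299.7,207),(262.4,223.1),(313.5,224.8)]
def resid(x,r=.0365):
    n=M@R.from_rotvec([x[0],x[1],0]).apply([0,0,1]); C=g+M@np.array([x[2],x[3],0])+.029*n
    return np.array([np.linalg.norm(o+d*((C-o)@n)/(d@n)-C)-x[4] for o,d in (ray(t,*p) for p in pts)])*1000
for lock in (1,0):
    f=least_squares(lambda x:np.r_[resid(x),x[2:4]*1000/2,x[:2]*(1e4 if lock else 180/np.pi/15)],[0,0,0,0,.037]); print('sag deg',np.degrees(f.x[:2]).round(1),f.x[2:].round(4),resid(f.x).round(1))
    n=M@R.from_rotvec([f.x[0],f.x[1],0]).apply([0,0,1]); print('tilt est',np.degrees(np.arccos(-n[2])),'az',np.degrees(np.arctan2(-n[1],-n[0])))
```

```text
sag deg [-0. -0.] [-0.0025  0.0007  0.035 ] [ 0.   0.2  0.1 -0.4  0.1  0.2 -0.2  0. ]
tilt est 45.045148191077324 az 172.99424022649123
sag deg [ 0.  -1.8] [-0.0022  0.0005  0.0351] [ 0.3  0.1 -0.2 -0.   0.2  0.2 -0.2 -0.2]
tilt est 46.80119349911342 az 173.7011996875523
```

No measurable sag: the spot ring fits a 45–47° tilt, with the heavy side lowest along the lean. I'm handing it in.

```bash
python3 -c "
from plant import manip
s=manip.get_state(); print(s['time'],abs(s['qd']).max(),s['gripper_force']); print(manip.close_job())"
```

```text
21.95 0.003699052538891305 29.999273121356964
the job is handed in; nothing more can be done
None
```

I handed the job in at about 22 s: the vise jaw is open against its end stop, and the rotor is held still over the vise, stem tipped about 45° with the side that felt heavy (within a few degrees) lowest and its rim about 0.25 m above the desk by calculation; the call returned no verdict.

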